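Clamp a sample cell with a turnbuckle

ROBOT

A 7-joint arm with a two-finger parallel gripper is mounted at the origin on the work surface. World frame = base frame: x ahead of the robot, y to its left, z up, the work surface at z = 0. Lengths are in m, angles in rad, forces in N, time in s.
With the tool pointing down it reaches from about 0.4 to 0.85 m from the base axis. Payload 10.4 kg.
Tool frame: the origin (TCP) lies midway between the tips of the shut fingers; the grasp point (between the pads) lies 19 mm behind it (r.tcp_to_grasp is the z of the grasp point in the tool frame, in m); z points along the fingers, x is the direction in which the jaws open and shut, and the axes are right-handed (so a half turn about z gives the same grasp; the last joint's range is limited). The gripper opens to 87 mm and grips with 3 to 60 N. Pads are 19 mm wide; open, the fingers measure 117 mm over their backs; the gripper's body (75 mm by 190 mm) begins 51 mm behind the grasp point.
Start: joints at [-1.238, 0.332, -0.065, 1.46, 0.022, 1.35, -0.088], TCP at [0.218, 0.586, 0.223] pointing down, gripper open.
Joint ranges: [-2.6, 2.6], [-0.5, 2.12], [-1.47, 1.34], [0.16, 2.42], [-1.27, 4.41], [0.06, 2.06], [-2.6, 2.6]. Speed limits (rad/s): [2.22, 2.22, 2.79, 2.79, 3.14, 3.14, 3.14].

INTERFACE

Orientations are given as a unit quaternion [x, y, z, w].
In Python, from bench import r, camera, close_job gives the robot as it stands. The module is installed in compiled form; this text tells all that it offers.
- The arm moves only by the shell command python3 -m crank 'ROWS' [FORCE]. ROWS is JSON, a list of rows, each an object of numbers: "x", "y", "z": the shift along the tool's x, y, z scaled (see below); "ax", "ay", "az": the turn, a rotation vector about the tool's x, y, z scaled (see below); "claw": the closure, from -1 (fully open) to 1 (shut), so that 0 is half open. A call has exactly 5 rows; each row is the pose to reach, as a shift and turn from the pose commanded when the call began, along the tool's axes at that moment; what a row does not reach only later rows make up. The controller multiplies each number of a shift by 1 m and each number of a turn by 2 rad. A row lasts 1/12 s, in which the tool goes at most 41.7 mm and 7.16 degrees, less where a joint would pass 70% of its speed; a pose out of reach is approached as far as the arm can. A call with a number of a shift or a turn outside -1 to 1 is refused whole. A call with a gripper value outside its range is refused whole. The fingers move at their own pace and stop on an object; FORCE is the grip in N (left out, the last holds). Time passes only in rows, so rows that repeat a pose let the fingers close, or fill a call up. It gives the time, the measured TCP pose, the force and the opening at its end, in the units of the state.
- r.read_state(): the state, without advancing time (a new reading comes with each control period).
- camera(name): name is "scene" or "top" or "wrist"; returns a dict with "color" (384x512x3 uint8, blue, green, red), "fx", "fy", "cx", "cy" (pixels), "D" ([k1, k2, p1, p2, k3] as OpenCV has them; the pictures are not rectified), "eye" and "orientation" of the camera in the world. Camera axes: x right, y down, z forward; pixel columns grow to the right and rows downward; lengths in m; the calibration is good to about 2 mm. A picture is of the moment at which its call begins. There is no depth.
- close_job(): hands the job in, once; it reports no verdict.
The state is a dict: "time": time; "joint_positions": joint angles; "joint_vel": joint speeds; "joint_torque": joint torques, N m; "ee_pos": TCP position; "eef_rot": TCP orientation; "ft_force": force on the tool from outside, world axes, zero at the start; "torque": the same for the moment, N m; "width": finger opening in m.
Only numpy, scipy, OpenCV 4.12 (cv2) and the standard library are available. Lean on these libraries where they do the work, as an engineer would, in place of code of your own. Each camera call takes 0.05 s, during which the arm holds its last target. There are 200 camera calls.

TASK

Lay the steel sample cell lengthwise in the two saddles of the cell clamp and let go of it, then turn the turnbuckle by its roller-ended spokes until both spring seals press on the cell's ends with about 25 N (never more than 40 N), and leave it so with your hands off. Leave the other things on the bench where they are.

Things in the scene. Friction and masses are not known exactly. Their poses are not given: they have to be found in the camera images.
- cell_mid (a point): centre of the sample cell: loose steel tube 24 mm thick with a square flange 30 x 30 mm, 12 mm thick, at each end; 110 mm long overall, about 0.28 kg, bare tube 86 mm long between the flanges. Its x axis runs along the tube; the four sides are alike. It starts lying on one of two grey mats 4 mm thick, its centre 15 mm above the mat. Grip the tube across, in the middle
- cell: the same sample cell; origin in the middle of its underside, x along the tube
- clamp: cell clamp fixed to the bench: aluminium base 200 (x) x 280 (y) x 12 mm, origin at the centre of its underside, z up. Turnbuckle on its -x side (towards the robot), saddles on its +x side, two upright sliding jaws at its +y and -y ends, joined by a guide rod 14 mm thick, 34 mm above the bench
- saddle (a point): where the cell's centre must lie, the cell along the y axis either way round: 55 mm to the clamp's +x side, 70 mm above the bench, axes as the clamp's; midway between the two U saddles that take the flanges, open between them (68 mm along y). The closing jaws may push the cell some mm along y; that is all right
- saddle_left (a point): middle of the left (+y) saddle, 49 mm from point saddle, at the height of the cell's axis when seated; the right one is its mirror image. Each is 30 mm long (y), floor 15 mm below this point, cheeks 33 mm apart, upright to 2 mm below this point, then flaring outwards to about 10 mm above it, about 60 mm wide over all
- turn_axis (a point): middle of the turnbuckle, on its axis, which is the y axis: 55 mm to the clamp's -x side, 70 mm above the bench, axes as the clamp's. Steel barrel 24 mm thick (29 mm near its ends), 100 mm long; hub 34 mm thick, 26 mm long in the middle with four spokes 7 mm thick at right angles, in the plane y = 0, each ending in a free-spinning roller grip 18 mm thick, 24 mm long (y), centred 46 mm from the axis. Pinch a roller over its ends along y, or push it
- turnbuckle (a joint): angle q of the turnbuckle (rad), 0 to 6.5, starts at 0 to 0.6. It grows as the upper spokes go to the clamp's +x side (away from the robot), drawing both jaws in 4 mm each per rad. Spokes stand at q + 45, 135, 225, 315 degrees from straight up, counted towards +x. Its thread rubs with a steady 0.30 N m and holds where left; each newton on the seals adds 0.008 N m when tightening (0.20 at 25 N)
- jaw_left: left (+y) jaw: upright grey plate 156 (x) x 20 (y) x 70 (z) mm, 18 to 88 mm above the bench. Origin in the middle of its thickness, at bench level, 96.5 mm from the clamp's origin at turnbuckle value 0, 4 mm nearer per rad. Opposite the cell's end it carries a round white seal 22 mm wide on a spring (12 N per mm, 8 mm of travel) in a brass collar
- jaw_right: right (-y) jaw, mirror image of the left. On each jaw the unpressed seal's face stands 26 to 35 mm inwards of the jaw's origin: it differs from jaw to jaw and day to day and is not given, so contact must be felt or seen. Both seals meet the cell at 1.6 to 3.9 rad; from there 0.52 rad more gives 25 N
- die: bystander, not to be moved: standing stepped steel pressing die, 28 mm wide, 50 mm tall, on the mat that does not carry the cell; origin at the centre of its underside
- jar: bystander, not to be moved: white capped plastic jar, 48 mm wide, 60 mm tall; origin at the centre of its underside
- vial: bystander, not to be moved: amber glass bottle with black cap, 36 mm wide, 75 mm tall; origin at the centre of its underside
- mortar: bystander, not to be moved: white ceramic bowl, 90 mm wide, 50 mm tall; origin at the centre of its underside
- driver: bystander, not to be moved: screwdriver lying flat, 160 mm long; origin under its middle
- spanner: bystander, not to be moved: small steel spanner lying flat, 140 mm long; origin under its middle
- beaker: bystander, not to be moved: clear glass beaker, 60 mm wide, 70 mm tall; origin at the centre of its underside
Not all that is in view belongs to the job. What is shaped like the cell but pink is not meant.

How it is judged:
On the way:
1. the cell lies in both saddles, let go (x of cell_mid in the frame of saddle between -0.003 and 0.003 m and y of cell_mid in the frame of saddle between -0.012 and 0.012 m and z of cell_mid in the frame of saddle between -0.003 and 0.003 m and angle between the x axis of cell and the y axis of clamp, either way round below 0.06 rad and contact force between the fingers and cell below 0.1 N), for 0.2 s.
At the end, for the whole second after the job is handed in: The cell rests in both saddles (centre within 3 mm across and in height and 12 mm along, within 0.06 rad of the clamp's y axis) at rest, and each jaw's seal presses on it with 15 to 36 N (x of cell_mid in the frame of saddle between -0.003 and 0.003 m and y of cell_mid in the frame of saddle between -0.012 and 0.012 m and z of cell_mid in the frame of saddle between -0.003 and 0.003 m and angle between the x axis of cell and the y axis of clamp, either way round below 0.06 rad and contact force between jaw_left and cell between 15 and 36 N and contact force between jaw_right and cell between 15 and 36 N and linear speed of cell below 0.01 m/s); the robot touches nothing.
It fails at once if a seal presses on the cell with more than 45 N (contact force between any of jaw_left, jaw_right and cell above 45 N).
It fails at once if a bystander is moved by more than 30 mm (distance of any of die, jar, vial, mortar, driver, spanner, beaker from where it was at the start of the episode above 0.03 m).
It also fails if it takes over 72 s, if anything falls off the work surface, if the arm or the gripper's body presses on something with over 40 N, if the wrist force passes 120 N, or if a joint passes its speed limit or range.

## Working session

There is one attempt and no reset: what is moved stays moved. The work goes in short steps, Python scripts to look and compute and a shell command to move; the robot and the scene stay as the last step left them, time stands still between calls to the robot, and variables do not carry over. Pictures are saved under pics/ and viewed, about 8 in all and at most 12, crops included, and the job is handed in when it is done.

```bash
mkdir -p pics; ls; python3 - <<'E'
from bench import r,camera
import cv2,numpy as np,pickle
s=r.read_state();print({k:np.round(v,4).tolist() for k,v in s.items()}, r.tcp_to_grasp)
d={}
for n in ["scene","top"]:
    c=camera(n);d[n]=c;cv2.imwrite(f"pics/{n}0.png",c["color"]);print(n,c["fx"],c["fy"],c["cx"],c["cy"],c["D"],c["eye"],c["orientation"])
pickle.dump(d,open("c0.pkl","wb"))
a=np.hstack([d["scene"]["color"],d["top"]["color"]])
cv2.imwrite("pics/both0.png",cv2.resize(d["top"]["color"],(768,576)))
cv2.imwrite("pics/sc0.png",cv2.resize(d["scene"]["color"],(768,576)))
E
```

```text
pics
{'time': 0.0, 'joint_positions': [-1.2376, 0.3329, -0.0647, 1.4609, 0.0216, 1.3499, -0.0885], 'joint_vel': [-0.0002, -0.0001, -0.0008, 0.0012, -0.002, 0.0005, 0.0012], 'joint_torque': [-0.0001, -62.3244, 0.0246, -38.99, -0.0615, 0.0399, 0.0002], 'ee_pos': [0.2176, 0.5855, 0.2218], 'eef_rot': [0.8211, 0.5708, -0.0005, 0.0004], 'ft_force': [0.488, -0.1861, 0.0861], 'torque': [-0.0143, -0.0055, -0.0305], 'width': 0.087} -0.0187
scene 367.8117057279475 367.8117057279475 256.02284160375876 187.45548193844513 [0.01119356 0.         0.         0.         0.        ] [1.26360611 0.25416422 0.81887095] [ 0.53461819  0.7488079  -0.32064371 -0.22507273]
top 384.017812857838 384.017812857838 248.75818051304736 183.0395015592259 [-0.04777315  0.          0.          0.          0.        ] [0.35727395 0.00425664 1.29866862] [ 0.71138263 -0.69839294  0.05125256 -0.05962577]
```

View pics/both0.png

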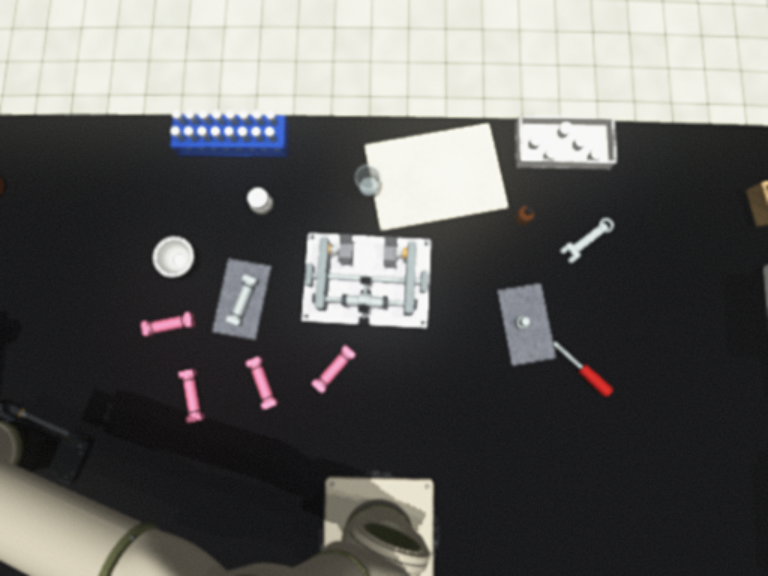

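View pics/sc0.png

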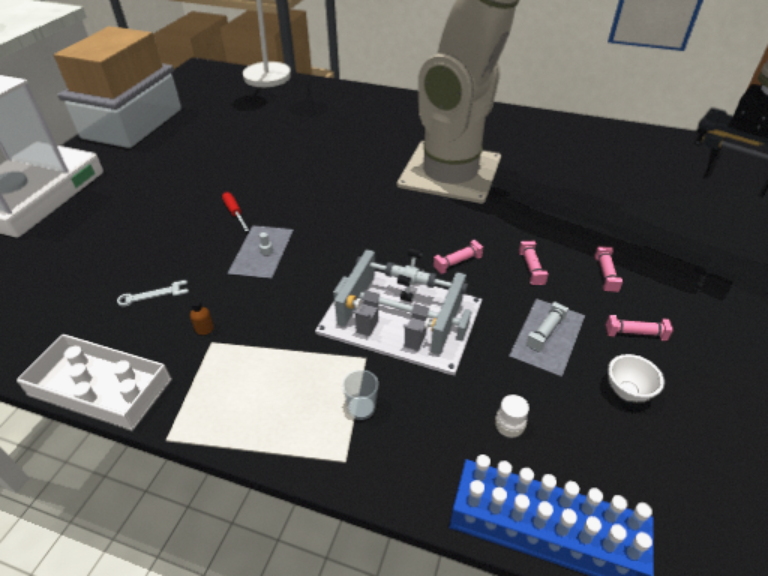

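The top view shows the cell (grey) on the left mat at about (242,300) of 768x576, the clamp at (367,282), and the die on the right mat at (523,322). There are five dumbbell shapes: pink ones at (167,324), (191,396), (262,383) and (334,369), and the grey steel one at (242,300). The grey one fits, since it is steel and on a mat. I'll measure it and confirm with a crop.

```bash
cat > h.py <<'E'
import numpy as np,cv2
from scipy.spatial.transform import Rotation as R
def K(c): return np.array([[c["fx"],0,c["cx"]],[0,c["fy"],c["cy"]],[0,0,1.]])
def ray(c,uv):
    p=cv2.undistortPoints(np.float64(uv).reshape(-1,1,2),K(c),np.float64(c["D"])).reshape(-1,2)
    return R.from_quat(c["orientation"]).apply(np.c_[p,np.ones(len(p))])
def onz(c,uv,z):
    d=ray(c,uv);e=np.array(c["eye"]);return e+d*((z-e[2])/d[:,2])[:,None]
def proj(c,P):
    Rm=R.from_quat(c["orientation"]).inv();rv=Rm.as_rotvec();t=-Rm.apply(c["eye"])
    return cv2.projectPoints(np.float64(P).reshape(-1,1,3),rv,t,K(c),np.float64(c["D"]))[0].reshape(-1,2)
E
python3 - <<'E'
import pickle;from h import *
d=pickle.load(open("c0.pkl","rb"))
t=d["top"];im=t["color"];g=cv2.cvtColor(im,cv2.COLOR_BGR2GRAY)
# mats and base: contours of non-black
m=(g>60).astype(np.uint8);m[:90]=0
for n,roi in dict(matL=(135,165,190,235),matR=(325,180,375,250),base=(195,148,295,225)).items():
    x0,y0,x1,y1=roi;mm=np.zeros_like(m);mm[y0:y1,x0:x1]=m[y0:y1,x0:x1]
    cs,_=cv2.findContours(mm,cv2.RETR_EXTERNAL,cv2.CHAIN_APPROX_NONE);c=max(cs,key=cv2.contourArea)
    z=.012 if n=="base" else .004
    w=onz(t,c.reshape(-1,2).astype(float),z)[:,:2].astype(np.float32)
    print(n,cv2.contourArea(c),cv2.minAreaRect(w))
print(g[170:232:3,140:185:3])
a=im[160:235,130:205];b=im[145:225,195:295]
cv2.imwrite("pics/crop1.png",np.hstack([cv2.resize(a,(400,400),interpolation=cv2.INTER_CUBIC)]))
E
```

```text
matL 1484.0 ((0.5031240582466125, 0.3205207884311676), (0.10588011145591736, 0.17540085315704346), 81.25638580322266)
matR 1549.5 ((0.4590601921081543, -0.33138012886047363), (0.17447052896022797, 0.12022094428539276), 10.671248435974121)
base 5275.5 ((0.5681619644165039, 0.026340767741203308), (0.3084770739078522, 0.24601836502552032), 87.8798828125)
[[ 34  34  35  35  33  31  32  32  39  35  37  33  38  37  40]
 [ 33  38  35  33  99 106  92  62  54  36  33  34  40  38  39]
 [ 34  36  34  35 140 143 148 145 139 131 119 111  85  63  37]
 [ 38  36  33  48 143 140 143 141 137 147 144 137 147 133  37]
 [ 38  35  37  65 147 143 145 143 149 137 140 138 146 100  38]
 [ 35  36  36 108 145 141 140 185 234 216 156 132 141  65  38]
 [ 35  34  36 116 143 141 141 125 197 221 134 128 134  45  36]
 [ 31  37  38 133 140 134 137 170 199 127 114 142 137  36  35]
 [ 38  36  57 148 138 143 142 205 227 129 136 140 115  33  40]
 [ 32  31  82 144 149 142 152 230 195 113 138 140  85  37  36]
 [ 33  35 102 138 137 136 187 232 154 132 144 149  57  37  38]
 [ 33  36 132 138 135 140 221 214 112 143 143 145  43  38  37]
 [ 34  52 146 141 138 169 232 176 117 139 142 132  34  39  40]
 [ 30  66 139 140 147 151 189 126 134 140 137 102  36  39  37]
 [ 35  89 140 146 234 228 186 102 143 137 145  76  36  34  39]
 [ 35 129 140 144 158 207 216 109 144 147 147  53  36  34  38]
 [ 39 141 144 142 143 134 140 140 144 141 144  38  35  33  31]
 [ 38 100 110 140 140 139 138 143 142 144 126  35  33  32  37]
 [ 34  30  31  35  44  57  79 100 121 136 103  33  32  34  36]
 [ 33  35  33  35  33  34  32  32  34  40  39  35  37  36  36]
 [ 35  32  34  31  34  33  33  33  35  32  33  36  32  33  36]]
```

View pics/crop1.png

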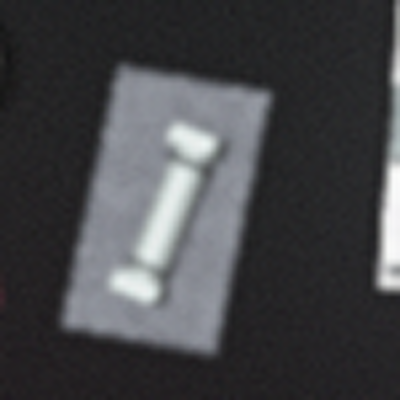

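The crop confirms it: the grey steel dumbbell on the left mat, from (190,140) to (137,285) in the crop, is the cell. Next I'll measure it and the clamp more finely.

```bash
python3 - <<'E'
import pickle;from h import *
d=pickle.load(open("c0.pkl","rb"))
t=d["top"];im=t["color"];g=cv2.cvtColor(im,cv2.COLOR_BGR2GRAY)
def big(mask,roi):
    x0,y0,x1,y1=roi;mm=np.zeros_like(g);mm[y0:y1,x0:x1]=mask[y0:y1,x0:x1]
    cs,_=cv2.findContours(mm,cv2.RETR_EXTERNAL,cv2.CHAIN_APPROX_NONE);return np.vstack([c for c in cs if cv2.contourArea(c)>15]).reshape(-1,2).astype(np.float32)
c=big((g>168).astype(np.uint8),(146,178,180,222))
w=onz(t,c,.033)[:,:2].astype(np.float32);print("cell",cv2.minAreaRect(w),cv2.fitLine(w,cv2.DIST_L2,0,.01,.01).ravel())
c=big((g>110).astype(np.uint8),(195,154,295,225))
w=onz(t,c,.012)[:,:2].astype(np.float32);print("base",cv2.minAreaRect(w))
a=im[145:225,195:295];cv2.imwrite("pics/crop2.png",cv2.resize(a,(800,640)[:2] if 0 else (750,600),interpolation=cv2.INTER_CUBIC))
from bench import r
s=r.read_state();T=R.from_quat(s["eef_rot"]);print(T.as_matrix().round(3))
E
```

```text
cell ((0.4971967935562134, 0.3162606954574585), (0.03201661631464958, 0.11233842372894287), 71.99694061279297) [ 0.9492276  -0.3145903   0.4968935   0.31474224]
base ((0.5503933429718018, 0.03726090490818024), (0.2852822244167328, 0.20735514163970947), 87.81033325195312)
[[ 0.348  0.937 -0.   ]
 [ 0.937 -0.348 -0.001]
 [-0.001  0.    -1.   ]]
```

View pics/crop2.png

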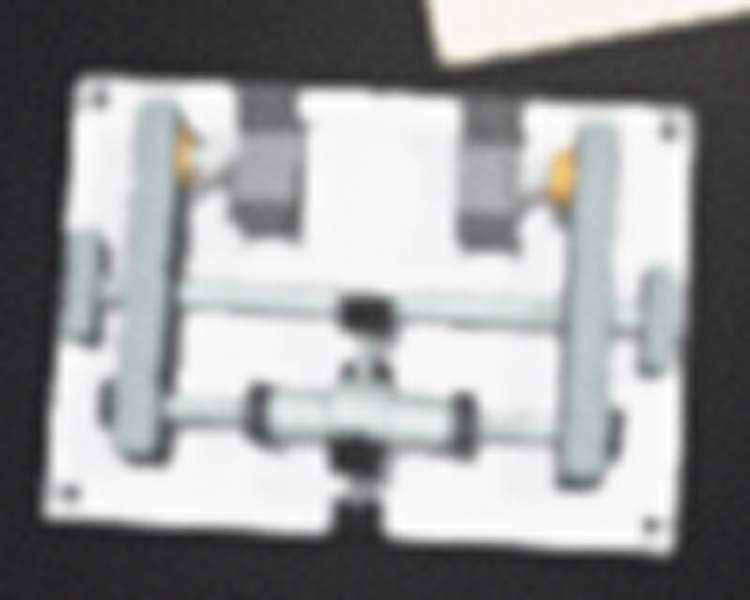

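The crop shows the clamp from above. The base corners are at (80,75), (693,110), (675,555) and (45,518), the saddles at (267,180) and (490,180), and the hub at (360,415). The rollers are at (367,315), (360,455) and (360,515), so q is about 0.4. I'll move above the cell.

```bash
cat > go.py <<'E'
# usage: go.py x y z [yaw_deg of tool x]: prints the shift/turn numbers from current pose (tool down)
import sys;from h import *;from bench import r
def st(): 
    s=r.read_state();print("t",round(s["time"],2),"tcp",np.round(s["ee_pos"],4),"F",np.round(s["ft_force"],1),"w",round(float(s["width"]),4));return s
s=st();T=R.from_quat(s["eef_rot"]);p=np.array(list(map(float,sys.argv[1:4])))
m=T.as_matrix();yaw=np.degrees(np.arctan2(m[1,0],m[0,0]));print("yaw",yaw.round(2),"shift",T.inv().apply(p-s["ee_pos"]).round(4))
if len(sys.argv)>4:
    w=np.radians(float(sys.argv[4]));G=R.from_matrix(np.c_[[np.cos(w),np.sin(w),0],[np.sin(w),-np.cos(w),0],[0,0,-1]])
    print("turn/2",((T.inv()*G).as_rotvec()/2).round(4))
E
python3 -m crank '[{"x":-0.015,"y":0.035,"claw":-1},{"x":-0.031,"y":0.07,"claw":-1},{"x":-0.047,"y":0.107,"claw":-1},{"x":-0.063,"y":0.143,"claw":-1},{"x":-0.078,"y":0.178,"claw":-1}]' 20
python3 -m crank '[{"x":-0.015,"y":0.035,"claw":-1},{"x":-0.031,"y":0.07,"z":0.01,"claw":-1},{"x":-0.047,"y":0.107,"z":0.02,"claw":-1},{"x":-0.063,"y":0.143,"z":0.04,"claw":-1},{"x":-0.078,"y":0.178,"z":0.05,"az":-0.018,"claw":-1}]'
python3 -m crank '[{"claw":-1},{"claw":-1},{"claw":-1},{"claw":-1},{"claw":-1}]'
python3 go.py 0.497 0.3155 0.007 71.65
python3 - <<'E'
from h import *;from bench import camera
import pickle
c=camera("wrist");pickle.dump(c,open("w1.pkl","wb"));cv2.imwrite("pics/w1.png",c["color"]);print(c["eye"],c["orientation"],c["fx"],proj(c,[[.497,.3155,.019]]))
E
```

```text
t 0.1 tcp [0.2176 0.5856 0.2219] F [-0.  -0.3 -0.2] w 0.0867
yaw 69.61 shift [-0.1556  0.3559  0.2151]
turn/2 [ 0.      0.0006 -0.0178]
[0.15466552 0.60950522 0.38418142] [0.8146979  0.56624764 0.0710169  0.10289581] 319.8379275697953 [[148.62327429 409.97830674]]schema error: expected keys x, y, z, ax, ay, az, claw
schema error: expected keys x, y, z, ax, ay, az, claw
schema error: expected keys x, y, z, ax, ay, az, claw
```

View pics/w1.png

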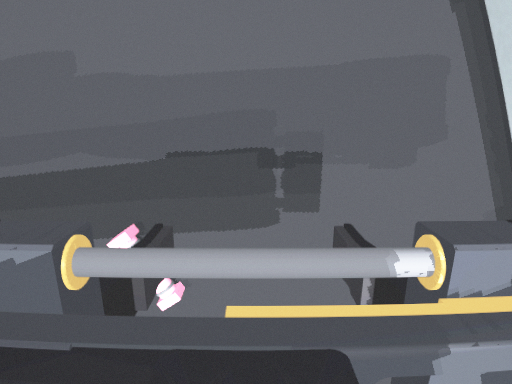

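The moves were refused because every key is required, so nothing moved. The wrist view shows the gripper's crossbar and fingers along the bottom (rows 220-300) and the bench above. I'll resend with all the keys.

```bash

python3 -m crank '[{"x":-0.015,"y":0.035,"z":0,"ax":0,"ay":0,"az":0,"claw":-1},{"x":-0.031,"y":0.07,"z":0,"ax":0,"ay":0,"az":0,"claw":-1},{"x":-0.047,"y":0.107,"z":0,"ax":0,"ay":0,"az":0,"claw":-1},{"x":-0.063,"y":0.143,"z":0,"ax":0,"ay":0,"az":0,"claw":-1},{"x":-0.078,"y":0.178,"z":0,"ax":0,"ay":0,"az":0,"claw":-1}]' 20
python3 -m crank '[{"x":-0.015,"y":0.035,"z":0,"ax":0,"ay":0,"az":0,"claw":-1},{"x":-0.031,"y":0.07,"z":0.01,"ax":0,"ay":0,"az":-0.004,"claw":-1},{"x":-0.047,"y":0.107,"z":0.02,"ax":0,"ay":0,"az":-0.008,"claw":-1},{"x":-0.063,"y":0.143,"z":0.04,"ax":0,"ay":0,"az":-0.014,"claw":-1},{"x":-0.078,"y":0.178,"z":0.06,"ax":0,"ay":0,"az":-0.018,"claw":-1}]'
python3 -m crank '[{"x":0,"y":0,"z":0,"ax":0,"ay":0,"az":0,"claw":-1},{"x":0,"y":0,"z":0,"ax":0,"ay":0,"az":0,"claw":-1},{"x":0,"y":0,"z":0,"ax":0,"ay":0,"az":0,"claw":-1},{"x":0,"y":0,"z":0,"ax":0,"ay":0,"az":0,"claw":-1},{"x":0,"y":0,"z":0,"ax":0,"ay":0,"az":0,"claw":-1}]'
python3 go.py 0.497 0.3155 0.007 71.65
python3 - <<'E'
from h import *;from bench import camera
import pickle
c=camera("wrist");pickle.dump(c,open("w1.pkl","wb"));print(c["eye"],c["orientation"],c["fx"],proj(c,[[.497,.3155,.019],[.55,.037,.012]]))
E
```

```text
time: 0.57
ee_pos: [0.3586, 0.4489, 0.2224]
eef_rot: [0.821, 0.571, -0.0, 0.0]
ft_force: [-0.2, -0.0, -0.4]
width: 0.0868
time: 0.98
ee_pos: [0.496, 0.3165, 0.1643]
eef_rot: [0.811, 0.586, 0.001, -0.0]
ft_force: [0.9, 0.2, 0.1]
width: 0.087
time: 1.4
ee_pos: [0.4938, 0.3196, 0.165]
eef_rot: [0.81, 0.586, 0.001, -0.0]
ft_force: [0.6, 0.9, -0.3]
width: 0.087
t 1.4 tcp [0.4938 0.3196 0.165 ] F [ 0.6  0.9 -0.3] w 0.087
yaw 71.81 shift [-0.0031  0.0043  0.158 ]
turn/2 [ 0.     -0.0006  0.0014]
[0.42989133 0.34076167 0.3273128 ] [0.80376677 0.58165524 0.07399276 0.10080296] 319.8379275697953 [[249.30394892 189.13413661]
 [ 36.83389947 303.08551924]]
```

```bash

python3 -m crank '[{"x":-0.003,"y":0.004,"z":0.025,"ax":0,"ay":0,"az":0,"claw":-1},{"x":-0.003,"y":0.004,"z":0.05,"ax":0,"ay":0,"az":0,"claw":-1},{"x":-0.003,"y":0.004,"z":0.075,"ax":0,"ay":0,"az":0,"claw":-1},{"x":-0.003,"y":0.004,"z":0.1,"ax":0,"ay":0,"az":0,"claw":-1},{"x":-0.003,"y":0.004,"z":0.12,"ax":0,"ay":0,"az":0,"claw":-1}]' 20
python3 -m crank '[{"x":0,"y":0,"z":0.01,"ax":0,"ay":0,"az":0,"claw":-1},{"x":0,"y":0,"z":0.02,"ax":0,"ay":0,"az":0,"claw":-1},{"x":0,"y":0,"z":0.03,"ax":0,"ay":0,"az":0,"claw":-1},{"x":0,"y":0,"z":0.035,"ax":0,"ay":0,"az":0,"claw":-1},{"x":0,"y":0,"z":0.035,"ax":0,"ay":0,"az":0,"claw":-1}]'
python3 go.py 0.497 0.3155 0.0075 71.65
```

```text
time: 1.87
ee_pos: [0.4965, 0.3145, 0.0429]
eef_rot: [0.81, 0.586, -0.0, -0.0]
ft_force: [0.3, -0.4, 0.2]
width: 0.0871
time: 2.28
ee_pos: [0.4972, 0.3139, 0.0088]
eef_rot: [0.811, 0.586, -0.0, -0.0]
ft_force: [-0.2, 1.0, -0.5]
width: 0.0866
t 2.28 tcp [0.4972 0.3139 0.0088] F [-0.2  1.  -0.5] w 0.0866
yaw 71.69 shift [ 0.0015 -0.0007  0.0013]
turn/2 [-0.0002  0.0003  0.0003]
```

```bash

python3 -m crank '[{"x":0.001,"y":0,"z":0.001,"ax":0,"ay":0,"az":0,"claw":0.2},{"x":0.001,"y":0,"z":0.001,"ax":0,"ay":0,"az":0,"claw":1},{"x":0.001,"y":0,"z":0.001,"ax":0,"ay":0,"az":0,"claw":1},{"x":0.001,"y":0,"z":0.001,"ax":0,"ay":0,"az":0,"claw":1},{"x":0.001,"y":0,"z":0.001,"ax":0,"ay":0,"az":0,"claw":1}]' 35
python3 -m crank '[{"x":0,"y":0,"z":0,"ax":0,"ay":0,"az":0,"claw":1},{"x":0,"y":0,"z":0,"ax":0,"ay":0,"az":0,"claw":1},{"x":0,"y":0,"z":0,"ax":0,"ay":0,"az":0,"claw":1},{"x":0,"y":0,"z":0,"ax":0,"ay":0,"az":0,"claw":1},{"x":0,"y":0,"z":0,"ax":0,"ay":0,"az":0,"claw":1}]'
```

```text
time: 2.7
ee_pos: [0.498, 0.315, 0.0088]
eef_rot: [0.811, 0.585, 0.0, -0.0]
ft_force: [0.6, -0.3, 0.4]
width: 0.0617
time: 3.12
ee_pos: [0.4978, 0.3149, 0.0083]
eef_rot: [0.811, 0.586, 0.0, -0.0]
ft_force: [0.7, -0.8, -0.6]
width: 0.0279
```

```bash

python3 -m crank '[{"x":0,"y":0,"z":0,"ax":0,"ay":0,"az":0,"claw":1},{"x":0,"y":0,"z":0,"ax":0,"ay":0,"az":0,"claw":1},{"x":0,"y":0,"z":-0.01,"ax":0,"ay":0,"az":0,"claw":1},{"x":0,"y":0,"z":-0.03,"ax":0,"ay":0,"az":0,"claw":1},{"x":0,"y":0,"z":-0.06,"ax":0,"ay":0,"az":0,"claw":1}]'
python3 -m crank '[{"x":0,"y":0,"z":-0.03,"ax":0,"ay":0,"az":0,"claw":1},{"x":0,"y":0,"z":-0.06,"ax":0,"ay":0,"az":0,"claw":1},{"x":0,"y":0,"z":-0.09,"ax":0,"ay":0,"az":0.04,"claw":1},{"x":0,"y":0,"z":-0.11,"ax":0,"ay":0,"az":0.08,"claw":1},{"x":0,"y":0,"z":-0.12,"ax":0,"ay":0,"az":0.13,"claw":1}]'
python3 go.py 0.6054 0.0352 0.2 -2.2
python3 - <<'E'
import pickle;from h import *
d=pickle.load(open("c0.pkl","rb"))["scene"];a=d["color"][160:250,205:325]
cv2.imwrite("pics/crop3.png",cv2.resize(a,(800,600),interpolation=cv2.INTER_CUBIC))
E
```

```text
time: 3.53
ee_pos: [0.4961, 0.3137, 0.067]
eef_rot: [0.811, 0.586, -0.002, 0.0]
ft_force: [0.0, 0.8, -2.0]
width: 0.023
time: 3.95
ee_pos: [0.4987, 0.3153, 0.1924]
eef_rot: [0.881, 0.474, 0.002, -0.001]
ft_force: [-0.0, 0.3, -1.7]
width: 0.0232
t 3.95 tcp [0.4987 0.3153 0.1924] F [-0.   0.3 -1.7] w 0.0232
yaw 56.56 shift [-0.1749  0.2434 -0.008 ]
turn/2 [-0.0006 -0.0023  0.5128]
```

View pics/crop3.png

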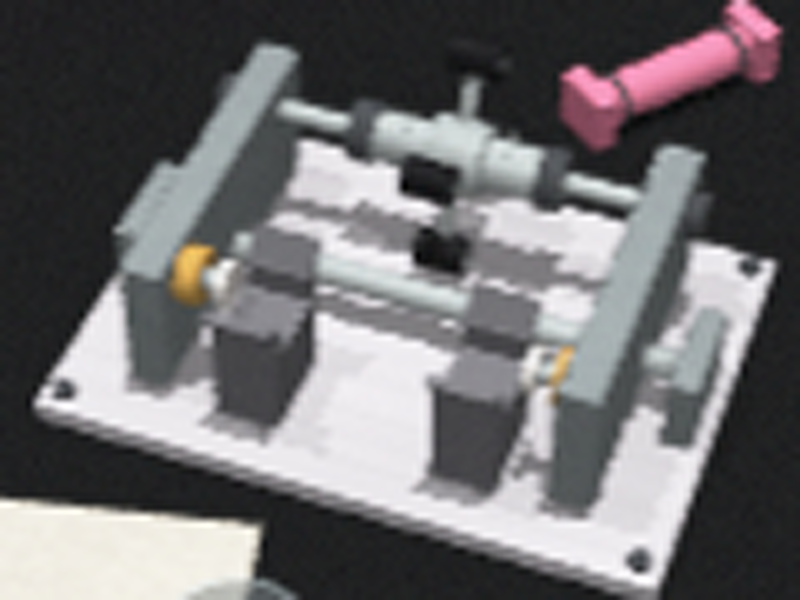

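The cell is held: finger opening 23 mm and about 2 N of weight. The scene crop shows bolts at (64,390), (638,560) and (750,267), and rollers at (478,60), (430,180) and (440,248). I'll combine the two views for the clamp pose and q.

```bash
cat > cl.py <<'E'
import pickle;from h import *
d=pickle.load(open("c0.pkl","rb"));t=d["top"];s=d["scene"]
px=lambda U,k,o:(np.array(U,float)+.5)/k-.5+o
T=px([(98,97),(669,130),(651,526),(70,493)],7.5,[195,145]);S=px([(638,560),(64,390),(750,267)],6.667,[205,160])
a=onz(t,T,.013)[:,:2];b=onz(s,S,.013)[:,:2]
print("top",a.round(4).tolist(),"ctr",a.mean(0));print("scene",b.round(4).tolist(),"ctr",(b[1]+b[2])/2)
print("diff",(b-a[[0,1,3]]).round(4).tolist())
for q in (a,b):
    v=q[0]-q[1];print("yaw",np.degrees(np.arctan2(-v[0],v[1])))
def tri(u,v):
    A,B=ray(t,u)[0],ray(s,v)[0];e,f=np.array(t["eye"]),np.array(s["eye"])
    k=np.linalg.lstsq(np.c_[A,-B],f-e,rcond=None)[0];return (e+k[0]*A+f+k[1]*B)/2,np.linalg.norm(e+k[0]*A-f-k[1]*B)
for u,v in [((360,455),(478,60)),((367,315),(430,180)),((360,415),(462,145))]:
    print(tri(px(u,7.5,[195,145]),px(v,6.667,[205,160])))
E
python3 cl.py
```

```text
top [[0.6469, 0.1644], [0.6359, -0.0967], [0.4553, -0.0896], [0.4653, 0.1704]] ctr [0.55083074 0.03708624]
scene [[0.6428, 0.162], [0.6337, -0.0977], [0.4638, 0.1695]] ctr [0.5487438  0.03592383]
diff [[-0.0041, -0.0024], [-0.0022, -0.0009], [-0.0015, -0.0009]]
yaw -2.4128227898066585
yaw -1.9972378692212365
(array([0.47482786, 0.03882976, 0.11101408]), np.float64(0.0015991126567184472))
(array([0.53625195, 0.03713792, 0.09308552]), np.float64(0.0005016560737138538))
(array([0.49536634, 0.03946751, 0.07821886]), np.float64(0.0002171997895983369))
```

```bash

python3 -m crank '[{"x":-0.02,"y":0.025,"z":0,"ax":0,"ay":0,"az":0.055,"claw":1},{"x":-0.04,"y":0.05,"z":0,"ax":0,"ay":0,"az":0.11,"claw":1},{"x":-0.055,"y":0.075,"z":0,"ax":0,"ay":0,"az":0.165,"claw":1},{"x":-0.07,"y":0.1,"z":0,"ax":0,"ay":0,"az":0.22,"claw":1},{"x":-0.087,"y":0.122,"z":0,"ax":0,"ay":0,"az":0.27,"claw":1}]'
python3 go.py 0.605 0.0344 0.15 -2.2
```

```text
time: 4.37
ee_pos: [0.5526, 0.1737, 0.189]
eef_rot: [0.975, 0.221, 0.0, -0.0]
ft_force: [0.3, 0.0, -3.7]
width: 0.023
t 4.37 tcp [0.5526 0.1737 0.189 ] F [ 0.3  0.  -3.7] w 0.023
yaw 25.51 shift [-0.0127  0.1483  0.0389]
turn/2 [-1.000e-04 -2.000e-04  2.418e-01]
```

```bash

python3 -m crank '[{"x":-0.003,"y":0.03,"z":0,"ax":0,"ay":0,"az":0.05,"claw":1},{"x":-0.006,"y":0.06,"z":0,"ax":0,"ay":0,"az":0.1,"claw":1},{"x":-0.008,"y":0.09,"z":0.01,"ax":0,"ay":0,"az":0.15,"claw":1},{"x":-0.01,"y":0.12,"z":0.02,"ax":0,"ay":0,"az":0.2,"claw":1},{"x":-0.013,"y":0.148,"z":0.03,"ax":0,"ay":0,"az":0.242,"claw":1}]'
python3 -m crank '[{"x":0,"y":0,"z":0,"ax":0,"ay":0,"az":0,"claw":1},{"x":0,"y":0,"z":0,"ax":0,"ay":0,"az":0,"claw":1},{"x":0,"y":0,"z":0,"ax":0,"ay":0,"az":0,"claw":1},{"x":0,"y":0,"z":0,"ax":0,"ay":0,"az":0,"claw":1},{"x":0,"y":0,"z":0,"ax":0,"ay":0,"az":0,"claw":1}]' | tail -1
python3 go.py 0.605 0.0344 0.0595 -2.2
python3 - <<'E'
from bench import camera;import cv2,pickle,numpy as np
c=camera("scene");w=camera("wrist");pickle.dump((c,w),open("c2.pkl","wb"))
a=cv2.resize(c["color"][140:250,195:335],(764,600));cv2.imwrite("pics/p2.png",a)
E
```

```text
time: 4.78
ee_pos: [0.6053, 0.0347, 0.1587]
eef_rot: [1.0, -0.019, 0.0, -0.0]
ft_force: [0.4, 1.0, -2.3]
width: 0.023
width: 0.0234
t 5.2 tcp [0.6049 0.0378 0.1588] F [ 0.6  0.2 -1.2] w 0.0234
yaw -1.75 shift [0.0001 0.0035 0.0993]
turn/2 [-0.0005 -0.0002  0.0039]
```

View pics/p2.png

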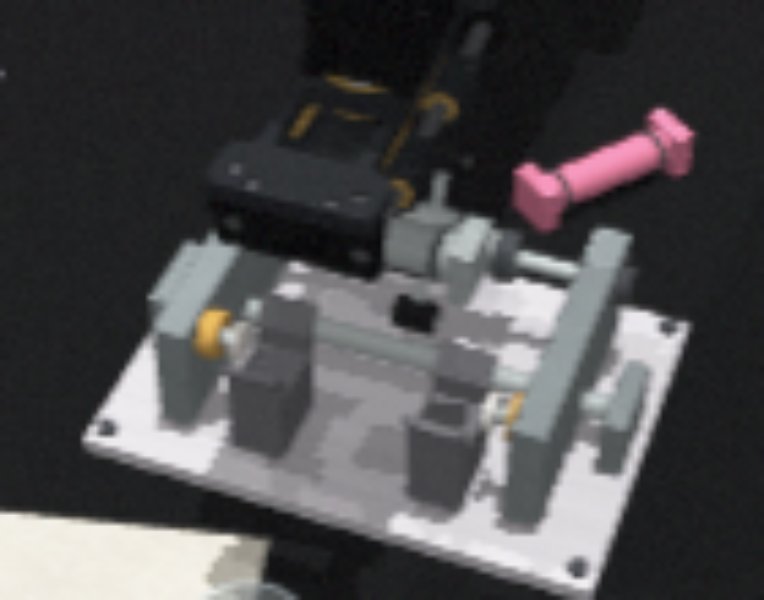

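This view shows the cell's +y flange at (468,255), held over the saddles (275,360) and (445,430), with the finger at (300,210). I'll check by projecting where the flange end should be.

```bash
python3 - <<'E'
import pickle;from h import *
c,w=pickle.load(open("c2.pkl","rb"))
o=np.array([.605,.0378,.1693]);a=np.radians(-1.75);ux=np.array([np.cos(a),np.sin(a),0]);uy=np.array([-np.sin(a),np.cos(a),0]);uz=np.array([0,0,1])
P=[o+ux*.015*i+uy*.055+uz*.015*j for i,j in((1,1),(1,-1),(-1,1))]
print(((proj(c,P)-[195,140])*5.456).round(0))
# saddle check: outer +x top corners of saddles
ct=np.array([.55,.0365,0]);b=np.radians(-2.2);cx=np.array([np.cos(b),np.sin(b),0]);cy=np.array([-np.sin(b),np.cos(b),0])
S=[ct+cx*(.055+dx)+cy*dy+uz*.08 for dx in(.03,-.03) for dy in(.064,.034,-.034,-.064)]
print(((proj(c,S)-[195,140])*5.456).round(0).tolist())
E
```

```text
[[466. 259.]
 [463. 305.]
 [486. 217.]]
[[458.0, 437.0], [400.0, 421.0], [272.0, 384.0], [217.0, 368.0], [496.0, 353.0], [440.0, 338.0], [316.0, 304.0], [263.0, 290.0]]
```

The flange matches the projection to within a few crop pixels. I'll lower it.

```bash

python3 -m crank '[{"x":0,"y":0.003,"z":0.015,"ax":0,"ay":0,"az":0.004,"claw":1},{"x":0,"y":0.003,"z":0.03,"ax":0,"ay":0,"az":0.004,"claw":1},{"x":0,"y":0.003,"z":0.045,"ax":0,"ay":0,"az":0.004,"claw":1},{"x":0,"y":0.003,"z":0.06,"ax":0,"ay":0,"az":0.004,"claw":1},{"x":0,"y":0.003,"z":0.072,"ax":0,"ay":0,"az":0.004,"claw":1}]'
python3 -m crank '[{"x":0,"y":0,"z":0.003,"ax":0,"ay":0,"az":0,"claw":1},{"x":0,"y":0,"z":0.006,"ax":0,"ay":0,"az":0,"claw":1},{"x":0,"y":0,"z":0.01,"ax":0,"ay":0,"az":0,"claw":1},{"x":0,"y":0,"z":0.013,"ax":0,"ay":0,"az":0,"claw":1},{"x":0,"y":0,"z":0.016,"ax":0,"ay":0,"az":0,"claw":1}]'
python3 -m crank '[{"x":0,"y":0,"z":0.002,"ax":0,"ay":0,"az":0,"claw":1},{"x":0,"y":0,"z":0.004,"ax":0,"ay":0,"az":0,"claw":1},{"x":0,"y":0,"z":0.006,"ax":0,"ay":0,"az":0,"claw":1},{"x":0,"y":0,"z":0.008,"ax":0,"ay":0,"az":0,"claw":1},{"x":0,"y":0,"z":0.009,"ax":0,"ay":0,"az":0,"claw":1}]'
python3 go.py 0.605 0.0344 0.0595 -2.2
```

```text
time: 5.72
ee_pos: [0.6045, 0.0339, 0.0854]
eef_rot: [1.0, -0.02, -0.0, -0.0]
ft_force: [0.7, 0.4, -1.9]
width: 0.0233
time: 6.13
ee_pos: [0.6052, 0.0334, 0.0707]
eef_rot: [1.0, -0.02, 0.0, -0.0]
ft_force: [-1.4, 0.4, -1.6]
width: 0.0231
time: 6.55
ee_pos: [0.6048, 0.0334, 0.0611]
eef_rot: [1.0, -0.02, -0.0, -0.0]
ft_force: [-0.3, 0.4, -2.4]
width: 0.023
t 6.55 tcp [0.6048 0.0334 0.0611] F [-0.3  0.4 -2.4] w 0.023
yaw -2.35 shift [ 0.0002 -0.001   0.0016]
turn/2 [-0.      0.0001 -0.0013]
```

```bash

python3 -m crank '[{"x":0,"y":0,"z":0.0005,"ax":0,"ay":0,"az":0,"claw":1},{"x":0,"y":0,"z":0.001,"ax":0,"ay":0,"az":0,"claw":1},{"x":0,"y":0,"z":0.0015,"ax":0,"ay":0,"az":0,"claw":1},{"x":0,"y":0,"z":0.002,"ax":0,"ay":0,"az":0,"claw":1},{"x":0,"y":0,"z":0.002,"ax":0,"ay":0,"az":0,"claw":1}]'
python3 -m crank '[{"x":0,"y":0,"z":0,"ax":0,"ay":0,"az":0,"claw":0.6},{"x":0,"y":0,"z":0,"ax":0,"ay":0,"az":0,"claw":0.3},{"x":0,"y":0,"z":0,"ax":0,"ay":0,"az":0,"claw":0},{"x":0,"y":0,"z":0,"ax":0,"ay":0,"az":0,"claw":0},{"x":0,"y":0,"z":0,"ax":0,"ay":0,"az":0,"claw":0}]'
python3 -m crank '[{"x":0,"y":0,"z":0,"ax":0,"ay":0,"az":0,"claw":0},{"x":0,"y":0,"z":-0.01,"ax":0,"ay":0,"az":0,"claw":0},{"x":0,"y":0,"z":-0.03,"ax":0,"ay":0,"az":0,"claw":0},{"x":0,"y":0,"z":-0.06,"ax":0,"ay":0,"az":0,"claw":0},{"x":0,"y":0,"z":-0.1,"ax":0,"ay":0,"az":0,"claw":0}]'
python3 go.py 0.475 0.039 0.2 87.8
```

```text
time: 6.97
ee_pos: [0.6049, 0.0334, 0.0594]
eef_rot: [1.0, -0.02, 0.0, -0.0]
ft_force: [0.2, -0.4, -1.7]
width: 0.0234
time: 7.38
ee_pos: [0.6051, 0.0334, 0.0596]
eef_rot: [1.0, -0.02, 0.0, -0.0]
ft_force: [0.2, -0.5, 0.3]
width: 0.04
time: 7.8
ee_pos: [0.6034, 0.0332, 0.1591]
eef_rot: [1.0, -0.021, -0.002, 0.001]
ft_force: [1.9, -0.3, 0.6]
width: 0.0437
t 7.8 tcp [0.6034 0.0332 0.1591] F [ 1.9 -0.3  0.6] w 0.0437
yaw -2.36 shift [-0.1287 -0.0005 -0.0405]
turn/2 [-0.001   0.0019 -0.7868]
```

```bash

python3 -m crank '[{"x":-0.02,"y":0,"z":-0.02,"ax":0,"ay":0,"az":-0.06,"claw":0},{"x":-0.045,"y":0,"z":-0.035,"ax":0,"ay":0,"az":-0.12,"claw":0},{"x":-0.07,"y":0,"z":-0.04,"ax":0,"ay":0,"az":-0.18,"claw":0},{"x":-0.1,"y":0,"z":-0.04,"ax":0,"ay":0,"az":-0.24,"claw":0},{"x":-0.128,"y":0,"z":-0.04,"ax":0,"ay":0,"az":-0.3,"claw":0}]' 30
python3 -m crank '[{"x":0,"y":0,"z":0,"ax":0,"ay":0,"az":-0.06,"claw":0},{"x":0,"y":0,"z":0,"ax":0,"ay":0,"az":-0.12,"claw":0},{"x":0,"y":0,"z":0,"ax":0,"ay":0,"az":-0.18,"claw":0},{"x":0,"y":0,"z":0,"ax":0,"ay":0,"az":-0.24,"claw":0},{"x":0,"y":0,"z":0,"ax":0,"ay":0,"az":-0.3,"claw":0}]' | tail -1
python3 -m crank '[{"x":0,"y":0,"z":0,"ax":0,"ay":0,"az":-0.05,"claw":0},{"x":0,"y":0,"z":0,"ax":0,"ay":0,"az":-0.1,"claw":0},{"x":0,"y":0,"z":0,"ax":0,"ay":0,"az":-0.15,"claw":0},{"x":0,"y":0,"z":0,"ax":0,"ay":0,"az":-0.187,"claw":0},{"x":0,"y":0,"z":0,"ax":0,"ay":0,"az":-0.187,"claw":0}]'
python3 go.py 0.474 0.0394 0.0923 87.8
python3 - <<'E'
from bench import camera,r;import cv2,pickle,numpy as np
c=camera("scene");t=camera("top");pickle.dump((c,t),open("c3.pkl","wb"))
a=cv2.resize(c["color"][150:250,200:330],(780,600),interpolation=cv2.INTER_CUBIC);cv2.imwrite("pics/p3.png",a)
print(r.read_state()["joint_positions"])
E
```

```text
time: 8.22
ee_pos: [0.476, 0.0384, 0.2005]
eef_rot: [0.96, 0.279, 0.001, 0.0]
ft_force: [-0.3, 0.4, 0.4]
width: 0.0439
width: 0.0434
time: 9.05
ee_pos: [0.4771, 0.0384, 0.2001]
eef_rot: [0.719, 0.695, 0.0, 0.0]
ft_force: [-0.7, -0.2, 0.6]
width: 0.0435
t 9.05 tcp [0.4771 0.0384 0.2001] F [-0.7 -0.2  0.6] w 0.0435
yaw 88.01 shift [ 0.0008 -0.0032  0.1078]
turn/2 [ 0.0004 -0.0002  0.0019]
[-0.56407084  0.00785795  0.39359532  1.88561275 -0.00342769  1.24807478
  1.36056296]
```

View pics/p3.png

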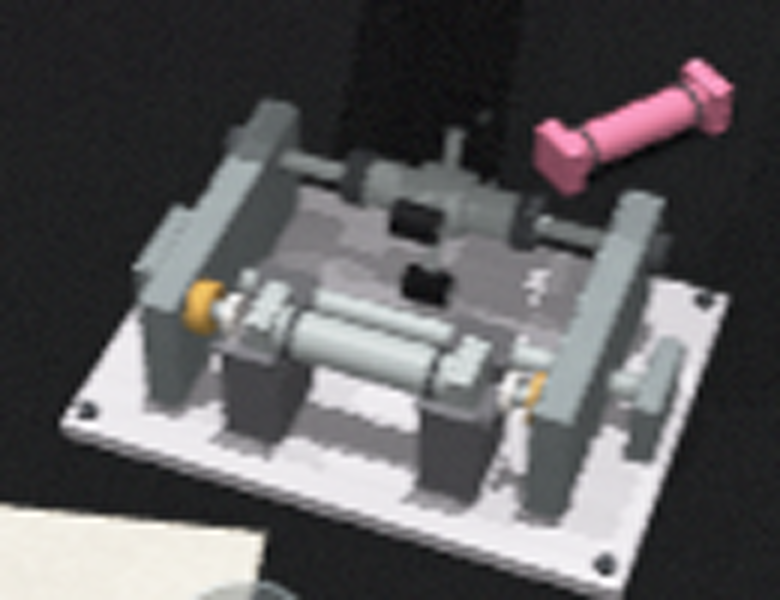

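The cell lies in both saddles: the tube runs from (290,340) to (440,375), with the flanges at (265,305) and (465,365) in the U's. A small gap to each seal is still visible. Next I'll pinch the upper -x roller.

```bash

python3 -m crank '[{"x":0.001,"y":-0.003,"z":0.02,"ax":0,"ay":0,"az":0.002,"claw":0},{"x":0.001,"y":-0.003,"z":0.04,"ax":0,"ay":0,"az":0.002,"claw":0},{"x":0.001,"y":-0.003,"z":0.06,"ax":0,"ay":0,"az":0.002,"claw":0},{"x":0.001,"y":-0.003,"z":0.075,"ax":0,"ay":0,"az":0.002,"claw":0},{"x":0.001,"y":-0.003,"z":0.085,"ax":0,"ay":0,"az":0.002,"claw":0}]' 30
python3 -m crank '[{"x":0,"y":0,"z":0.006,"ax":0,"ay":0,"az":0,"claw":0},{"x":0,"y":0,"z":0.012,"ax":0,"ay":0,"az":0,"claw":0},{"x":0,"y":0,"z":0.018,"ax":0,"ay":0,"az":0,"claw":0},{"x":0,"y":0,"z":0.022,"ax":0,"ay":0,"az":0,"claw":0},{"x":0,"y":0,"z":0.022,"ax":0,"ay":0,"az":0,"claw":0}]'
python3 -m crank '[{"x":0,"y":0,"z":0,"ax":0,"ay":0,"az":0,"claw":0.3},{"x":0,"y":0,"z":0,"ax":0,"ay":0,"az":0,"claw":0.4},{"x":0,"y":0,"z":0,"ax":0,"ay":0,"az":0,"claw":0.6},{"x":0,"y":0,"z":0,"ax":0,"ay":0,"az":0,"claw":1},{"x":0,"y":0,"z":0,"ax":0,"ay":0,"az":0,"claw":1}]' 30
python3 -m crank '[{"x":0,"y":0,"z":0,"ax":0,"ay":0,"az":0,"claw":1},{"x":0,"y":0,"z":0,"ax":0,"ay":0,"az":0,"claw":1},{"x":0,"y":0,"z":0,"ax":0,"ay":0,"az":0,"claw":1},{"x":0,"y":0,"z":0,"ax":0,"ay":0,"az":0,"claw":1},{"x":0,"y":0,"z":0,"ax":0,"ay":0,"az":0,"claw":1}]' 30
python3 go.py 0.474 0.0394 0.0923 87.8
```

```text
time: 9.57
ee_pos: [0.4734, 0.0396, 0.1131]
eef_rot: [0.723, 0.691, -0.001, -0.0]
ft_force: [-0.3, 0.1, 0.0]
width: 0.0436
time: 9.98
ee_pos: [0.4739, 0.0397, 0.0919]
eef_rot: [0.722, 0.692, -0.0, -0.0]
ft_force: [-0.7, -0.3, -0.0]
width: 0.0435
time: 10.4
ee_pos: [0.4742, 0.0393, 0.0926]
eef_rot: [0.722, 0.692, 0.0, 0.0]
ft_force: [-0.2, -2.3, 1.8]
width: 0.0239
time: 10.82
ee_pos: [0.4742, 0.0393, 0.0926]
eef_rot: [0.722, 0.692, 0.0, 0.0]
ft_force: [-1.6, -5.0, 5.1]
width: 0.0235
t 10.82 tcp [0.4742 0.0393 0.0926] F [-1.6 -5.   5.1] w 0.0235
yaw 87.59 shift [ 0.0001 -0.0002  0.0003]
turn/2 [ 0.0002  0.0001 -0.0019]
```

```bash
cat > arc.py <<'E'
# arc.py step n_rows: rows (y,z) for the next call from the measured roller angle; also torque
import sys;from h import *;from bench import r
s=r.read_state();p=np.array(s["ee_pos"])-[.495,.0386,.0513];f=np.array(s["ft_force"])
th=np.arctan2(p[0],p[2]);t=np.array([np.cos(th),-np.sin(th)])
print("theta",round(np.degrees(th),2),"r",np.hypot(p[0],p[2]).round(4),"Ftan",round(-(f[[0,2]]@t),2),"Frad",round(f[0]*np.sin(th)+f[2]*np.cos(th),2),"Fy",f[1].round(2),"w",round(float(s["width"]),4),"t",round(s["time"],2))
if len(sys.argv)>1:
    for i in range(1,6):
        a=th+float(sys.argv[1])*i;print(f'{np.degrees(a):.0f}: "y":{.046*np.sin(a)-p[0]:.4f} "z":{-(.046*np.cos(a)-p[2]):.4f}')
E
python3 arc.py 0.06; python3 arc.py 0.1
```

```text
theta -26.75 r 0.0462 Ftan -0.86 Frad 5.29 Fy -5.01 w 0.0235 t 10.82
-23: "y":0.0026 "z":-0.0010
-20: "y":0.0052 "z":-0.0020
-16: "y":0.0078 "z":-0.0028
-13: "y":0.0105 "z":-0.0036
-10: "y":0.0132 "z":-0.0041
theta -26.75 r 0.0462 Ftan -0.86 Frad 5.29 Fy -5.01 w 0.0235 t 10.82
-21: "y":0.0043 "z":-0.0017
-15: "y":0.0087 "z":-0.0031
-10: "y":0.0132 "z":-0.0041
-4: "y":0.0177 "z":-0.0046
2: "y":0.0223 "z":-0.0047
```

```bash

python3 -m crank '[{"x":0,"y":0.0026,"z":-0.001,"ax":0,"ay":0,"az":0,"claw":1},{"x":0,"y":0.0052,"z":-0.002,"ax":0,"ay":0,"az":0,"claw":1},{"x":0,"y":0.0078,"z":-0.0028,"ax":0,"ay":0,"az":0,"claw":1},{"x":0,"y":0.0105,"z":-0.0036,"ax":0,"ay":0,"az":0,"claw":1},{"x":0,"y":0.0132,"z":-0.0041,"ax":0,"ay":0,"az":0,"claw":1}]' >/dev/null
python3 arc.py 0.08
```

```text
theta -11.62 r 0.0462 Ftan 7.13 Frad 16.76 Fy -4.09 w 0.0236 t 11.23
-7: "y":0.0037 "z":-0.0004
-2: "y":0.0073 "z":-0.0007
2: "y":0.0110 "z":-0.0007
7: "y":0.0147 "z":-0.0004
11: "y":0.0183 "z":0.0002
```

```bash

python3 -m crank '[{"x":0,"y":0.003,"z":-0.0015,"ax":0,"ay":0,"az":0,"claw":1},{"x":0,"y":0.006,"z":-0.0025,"ax":0,"ay":0,"az":0,"claw":1},{"x":0,"y":0.009,"z":-0.003,"ax":0,"ay":0,"az":0,"claw":1},{"x":0,"y":0.012,"z":-0.003,"ax":0,"ay":0,"az":0,"claw":1},{"x":0,"y":0.015,"z":-0.003,"ax":0,"ay":0,"az":0,"claw":1}]' >/dev/null
python3 arc.py 0.08
```

```text
theta 5.45 r 0.0465 Ftan 6.87 Frad -5.82 Fy -2.47 w 0.0236 t 11.65
10: "y":0.0036 "z":0.0010
15: "y":0.0072 "z":0.0018
19: "y":0.0107 "z":0.0029
24: "y":0.0141 "z":0.0042
28: "y":0.0174 "z":0.0058
```

```bash

python3 -m crank '[{"x":0,"y":0.0036,"z":0.001,"ax":0,"ay":0,"az":0,"claw":1},{"x":0,"y":0.0072,"z":0.002,"ax":0,"ay":0,"az":0,"claw":1},{"x":0,"y":0.0107,"z":0.003,"ax":0,"ay":0,"az":0,"claw":1},{"x":0,"y":0.0141,"z":0.0044,"ax":0,"ay":0,"az":0,"claw":1},{"x":0,"y":0.0174,"z":0.006,"ax":0,"ay":0,"az":0,"claw":1}]' >/dev/null
python3 arc.py 0.06
```

```text
theta 28.72 r 0.0465 Ftan 6.54 Frad -3.06 Fy -3.68 w 0.0239 t 12.07
32: "y":0.0021 "z":0.0018
36: "y":0.0044 "z":0.0034
39: "y":0.0066 "z":0.0051
42: "y":0.0087 "z":0.0069
46: "y":0.0107 "z":0.0088
```

```bash

python3 -m crank '[{"x":0,"y":0.0022,"z":0.0016,"ax":0,"ay":0,"az":0,"claw":1},{"x":0,"y":0.0045,"z":0.0032,"ax":0,"ay":0,"az":0,"claw":1},{"x":0,"y":0.0067,"z":0.0049,"ax":0,"ay":0,"az":0,"claw":1},{"x":0,"y":0.0088,"z":0.0067,"ax":0,"ay":0,"az":0,"claw":1},{"x":0,"y":0.0108,"z":0.0086,"ax":0,"ay":0,"az":0,"claw":1}]' >/dev/null
python3 arc.py 0.05
```

```text
theta 45.84 r 0.0465 Ftan 7.05 Frad -3.77 Fy -3.24 w 0.0235 t 12.48
49: "y":0.0012 "z":0.0020
52: "y":0.0027 "z":0.0038
54: "y":0.0041 "z":0.0056
57: "y":0.0054 "z":0.0075
60: "y":0.0066 "z":0.0095
```

```bash

python3 -m crank '[{"x":0,"y":0.0013,"z":0.0017,"ax":0,"ay":0,"az":0,"claw":1},{"x":0,"y":0.0028,"z":0.0035,"ax":0,"ay":0,"az":0,"claw":1},{"x":0,"y":0.0042,"z":0.0053,"ax":0,"ay":0,"az":0,"claw":1},{"x":0,"y":0.0055,"z":0.0072,"ax":0,"ay":0,"az":0,"claw":1},{"x":0,"y":0.0068,"z":0.0092,"ax":0,"ay":0,"az":0,"claw":1}]' >/dev/null
python3 arc.py 0.05
```

```text
theta 59.87 r 0.0464 Ftan 6.38 Frad -4.82 Fy -2.26 w 0.0239 t 12.9
63: "y":0.0008 "z":0.0022
66: "y":0.0018 "z":0.0043
68: "y":0.0027 "z":0.0064
71: "y":0.0035 "z":0.0086
74: "y":0.0041 "z":0.0108
```

```bash

python3 -m crank '[{"x":0,"y":0.0009,"z":0.002,"ax":0,"ay":0,"az":0,"claw":1},{"x":0,"y":0.0019,"z":0.0041,"ax":0,"ay":0,"az":0,"claw":1},{"x":0,"y":0.0028,"z":0.0062,"ax":0,"ay":0,"az":0,"claw":1},{"x":0,"y":0.0036,"z":0.0084,"ax":0,"ay":0,"az":0,"claw":1},{"x":0,"y":0.0042,"z":0.0106,"ax":0,"ay":0,"az":0,"claw":1}]' >/dev/null
python3 arc.py 0.05
```

```text
theta 73.89 r 0.0463 Ftan 6.91 Frad -5.53 Fy -2.5 w 0.0234 t 13.32
77: "y":0.0003 "z":0.0023
80: "y":0.0008 "z":0.0046
82: "y":0.0011 "z":0.0068
85: "y":0.0014 "z":0.0091
88: "y":0.0015 "z":0.0114
```

```bash

python3 -m crank '[{"x":0,"y":0,"z":0,"ax":0,"ay":0,"az":0,"claw":0.5},{"x":0,"y":0,"z":0,"ax":0,"ay":0,"az":0,"claw":0},{"x":0,"y":0,"z":0,"ax":0,"ay":0,"az":0,"claw":0},{"x":0,"y":0,"z":0,"ax":0,"ay":0,"az":0,"claw":0},{"x":0,"y":0,"z":0,"ax":0,"ay":0,"az":0,"claw":0}]' |tail -2
python3 -m crank '[{"x":0,"y":0,"z":-0.015,"ax":0,"ay":0,"az":0,"claw":0},{"x":0,"y":0,"z":-0.035,"ax":0,"ay":0,"az":0,"claw":0},{"x":0,"y":0,"z":-0.06,"ax":0,"ay":0,"az":0,"claw":0},{"x":0,"y":-0.02,"z":-0.075,"ax":0,"ay":0,"az":0,"claw":0},{"x":0,"y":-0.045,"z":-0.08,"ax":0,"ay":0,"az":0,"claw":0}]'
python3 go.py 0.4822 0.0391 0.0955 87.8
python3 - <<'E'
from bench import camera,r;import cv2,pickle,numpy as np
c=camera("scene");t=camera("top");pickle.dump((c,t),open("c4.pkl","wb"))
a=cv2.resize(c["color"][150:250,200:330],(780,600),interpolation=cv2.INTER_CUBIC);cv2.imwrite("pics/p4.png",a)
E
```

```text
ft_force: [0.2, -0.4, 0.2]
width: 0.0403
time: 14.15
ee_pos: [0.4982, 0.0389, 0.1476]
eef_rot: [0.722, 0.692, 0.002, 0.001]
ft_force: [-0.9, -0.4, 0.3]
width: 0.0435
t 14.15 tcp [0.4982 0.0389 0.1476] F [-0.9 -0.4  0.3] w 0.0435
yaw 87.57 shift [-0.0005 -0.0163  0.052 ]
turn/2 [ 0.0022 -0.0004 -0.002 ]
```

View pics/p4.png

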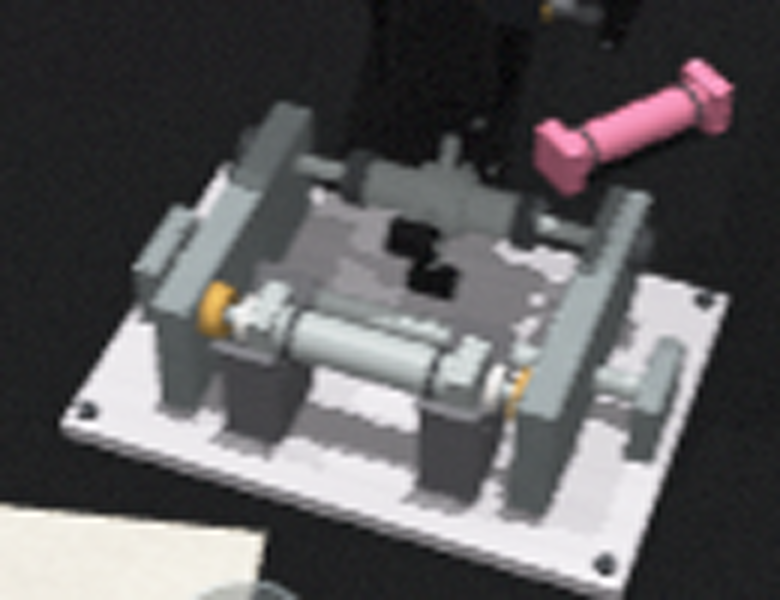

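The jaws have moved in. Both white seals, at (240,318) and (497,388), stand close to the flange ends, so contact is near. The cell is still seated. I'll regrip the next roller.

```bash

python3 -m crank '[{"x":0,"y":-0.008,"z":0,"ax":0,"ay":0,"az":0,"claw":0},{"x":0,"y":-0.016,"z":0.012,"ax":0,"ay":0,"az":0,"claw":0},{"x":0,"y":-0.016,"z":0.025,"ax":0,"ay":0,"az":0,"claw":0},{"x":0,"y":-0.016,"z":0.04,"ax":0,"ay":0,"az":0,"claw":0},{"x":0,"y":-0.016,"z":0.052,"ax":0,"ay":0,"az":0,"claw":0}]' |tail -2
python3 -m crank '[{"x":0,"y":0,"z":0,"ax":0,"ay":0,"az":0,"claw":0},{"x":0,"y":0,"z":0,"ax":0,"ay":0,"az":0,"claw":0.2},{"x":0,"y":0,"z":0,"ax":0,"ay":0,"az":0,"claw":0.4},{"x":0,"y":0,"z":0,"ax":0,"ay":0,"az":0,"claw":1},{"x":0,"y":0,"z":0,"ax":0,"ay":0,"az":0,"claw":1}]' 30
python3 -m crank '[{"x":0,"y":0,"z":0,"ax":0,"ay":0,"az":0,"claw":1},{"x":0,"y":0,"z":0,"ax":0,"ay":0,"az":0,"claw":1},{"x":0,"y":0,"z":0,"ax":0,"ay":0,"az":0,"claw":1},{"x":0,"y":0,"z":0,"ax":0,"ay":0,"az":0,"claw":1},{"x":0,"y":0,"z":0,"ax":0,"ay":0,"az":0,"claw":1}]' |tail -2
python3 arc.py 0.04
```

```text
ft_force: [0.5, 0.4, 0.8]
width: 0.0436
time: 15.08
ee_pos: [0.4809, 0.0395, 0.0937]
eef_rot: [0.722, 0.692, 0.0, 0.0]
ft_force: [0.7, -9.0, 1.6]
width: 0.0246
ft_force: [-1.3, -3.2, 5.7]
width: 0.0233
theta -18.44 r 0.0446 Ftan -0.53 Frad 5.82 Fy -3.19 w 0.0233 t 15.5
-16: "y":0.0013 "z":-0.0018
-14: "y":0.0031 "z":-0.0023
-12: "y":0.0049 "z":-0.0027
-9: "y":0.0067 "z":-0.0031
-7: "y":0.0085 "z":-0.0033
```

```bash

python3 -m crank '[{"x":0,"y":0.0018,"z":-0.0008,"ax":0,"ay":0,"az":0,"claw":1},{"x":0,"y":0.0036,"z":-0.0014,"ax":0,"ay":0,"az":0,"claw":1},{"x":0,"y":0.0054,"z":-0.0018,"ax":0,"ay":0,"az":0,"claw":1},{"x":0,"y":0.0073,"z":-0.0022,"ax":0,"ay":0,"az":0,"claw":1},{"x":0,"y":0.0091,"z":-0.0024,"ax":0,"ay":0,"az":0,"claw":1}]' |tail -2
python3 arc.py
python3 -m crank '[{"x":0,"y":0,"z":0,"ax":0,"ay":0,"az":0,"claw":1},{"x":0,"y":0,"z":0,"ax":0,"ay":0,"az":0,"claw":1},{"x":0,"y":0,"z":0,"ax":0,"ay":0,"az":0,"claw":1},{"x":0,"y":0,"z":0,"ax":0,"ay":0,"az":0,"claw":1},{"x":0,"y":0,"z":0,"ax":0,"ay":0,"az":0,"claw":1}]' |tail -2
python3 arc.py 0.04
```

```text
ft_force: [-7.7, -2.4, 5.6]
width: 0.0235
theta -9.27 r 0.0443 Ftan 6.66 Frad 6.71 Fy -2.39 w 0.0235 t 15.92
ft_force: [-5.0, -2.8, 3.1]
width: 0.0235
theta -8.81 r 0.0443 Ftan 4.42 Frad 3.86 Fy -2.82 w 0.0235 t 16.33
-7: "y":0.0016 "z":-0.0020
-4: "y":0.0034 "z":-0.0021
-2: "y":0.0052 "z":-0.0022
0: "y":0.0071 "z":-0.0023
3: "y":0.0089 "z":-0.0022
```

```bash

python3 -m crank '[{"x":0,"y":0.0018,"z":-0.0002,"ax":0,"ay":0,"az":0,"claw":1},{"x":0,"y":0.0036,"z":-0.0004,"ax":0,"ay":0,"az":0,"claw":1},{"x":0,"y":0.0054,"z":-0.0005,"ax":0,"ay":0,"az":0,"claw":1},{"x":0,"y":0.0073,"z":-0.0005,"ax":0,"ay":0,"az":0,"claw":1},{"x":0,"y":0.0091,"z":-0.0005,"ax":0,"ay":0,"az":0,"claw":1}]' |tail -2
python3 arc.py
```

```text
ft_force: [-6.8, -2.0, 2.0]
width: 0.0239
theta 2.39 r 0.0439 Ftan 6.85 Frad 1.75 Fy -1.98 w 0.0239 t 16.75
```

```bash

python3 -m crank '[{"x":0,"y":0.0018,"z":0.0001,"ax":0,"ay":0,"az":0,"claw":1},{"x":0,"y":0.0036,"z":0.0003,"ax":0,"ay":0,"az":0,"claw":1},{"x":0,"y":0.0055,"z":0.0006,"ax":0,"ay":0,"az":0,"claw":1},{"x":0,"y":0.0073,"z":0.0011,"ax":0,"ay":0,"az":0,"claw":1},{"x":0,"y":0.0091,"z":0.0016,"ax":0,"ay":0,"az":0,"claw":1}]' |tail -2
python3 arc.py
```

```text
ft_force: [-6.4, -2.4, 2.0]
width: 0.0235
theta 14.43 r 0.0436 Ftan 6.66 Frad 0.38 Fy -2.42 w 0.0235 t 17.17
```

```bash

python3 -m crank '[{"x":0,"y":0.0018,"z":0.0005,"ax":0,"ay":0,"az":0,"claw":1},{"x":0,"y":0.0035,"z":0.0011,"ax":0,"ay":0,"az":0,"claw":1},{"x":0,"y":0.0053,"z":0.0018,"ax":0,"ay":0,"az":0,"claw":1},{"x":0,"y":0.007,"z":0.0025,"ax":0,"ay":0,"az":0,"claw":1},{"x":0,"y":0.0086,"z":0.0033,"ax":0,"ay":0,"az":0,"claw":1}]' |tail -2
python3 arc.py
```

```text
ft_force: [-7.5, -2.4, 1.5]
width: 0.0237
theta 26.44 r 0.0433 Ftan 7.36 Frad -2.02 Fy -2.45 w 0.0237 t 17.58
```

```bash

python3 -m crank '[{"x":0,"y":0.0012,"z":0.0006,"ax":0,"ay":0,"az":0,"claw":1},{"x":0,"y":0.0024,"z":0.0013,"ax":0,"ay":0,"az":0,"claw":1},{"x":0,"y":0.0036,"z":0.002,"ax":0,"ay":0,"az":0,"claw":1},{"x":0,"y":0.0048,"z":0.0028,"ax":0,"ay":0,"az":0,"claw":1},{"x":0,"y":0.0059,"z":0.0035,"ax":0,"ay":0,"az":0,"claw":1}]' |tail -2
python3 arc.py
```

```text
ft_force: [-6.8, -2.0, 1.1]
width: 0.0235
theta 35.44 r 0.0432 Ftan 6.22 Frad -3.03 Fy -2.0 w 0.0235 t 18.0
```

```bash

python3 -m crank '[{"x":0,"y":0.0011,"z":0.0008,"ax":0,"ay":0,"az":0,"claw":1},{"x":0,"y":0.0022,"z":0.0017,"ax":0,"ay":0,"az":0,"claw":1},{"x":0,"y":0.0033,"z":0.0025,"ax":0,"ay":0,"az":0,"claw":1},{"x":0,"y":0.0043,"z":0.0034,"ax":0,"ay":0,"az":0,"claw":1},{"x":0,"y":0.0053,"z":0.0044,"ax":0,"ay":0,"az":0,"claw":1}]' |tail -2
python3 arc.py
```

```text
ft_force: [-8.8, -2.7, 2.6]
width: 0.0237
theta 44.45 r 0.0432 Ftan 8.14 Frad -4.29 Fy -2.68 w 0.0237 t 18.42
```

```bash

python3 -m crank '[{"x":0,"y":0.0007,"z":0.0006,"ax":0,"ay":0,"az":0,"claw":1},{"x":0,"y":0.0013,"z":0.0013,"ax":0,"ay":0,"az":0,"claw":1},{"x":0,"y":0.002,"z":0.002,"ax":0,"ay":0,"az":0,"claw":1},{"x":0,"y":0.0026,"z":0.0026,"ax":0,"ay":0,"az":0,"claw":1},{"x":0,"y":0.0032,"z":0.0033,"ax":0,"ay":0,"az":0,"claw":1}]' |tail -2
python3 arc.py
```

```text
ft_force: [-8.7, -1.5, 3.9]
width: 0.0237
theta 50.37 r 0.0432 Ftan 8.51 Frad -4.23 Fy -1.53 w 0.0237 t 18.83
```

```bash

python3 -m crank '[{"x":0,"y":0.0006,"z":0.0007,"ax":0,"ay":0,"az":0,"claw":1},{"x":0,"y":0.0012,"z":0.0014,"ax":0,"ay":0,"az":0,"claw":1},{"x":0,"y":0.0017,"z":0.0021,"ax":0,"ay":0,"az":0,"claw":1},{"x":0,"y":0.0023,"z":0.0029,"ax":0,"ay":0,"az":0,"claw":1},{"x":0,"y":0.0028,"z":0.0036,"ax":0,"ay":0,"az":0,"claw":1}]' |tail -2
python3 arc.py
```

```text
ft_force: [-9.1, -2.2, 4.9]
width: 0.0236
theta 56.35 r 0.0432 Ftan 9.08 Frad -4.88 Fy -2.16 w 0.0236 t 19.25
```

```bash

python3 -m crank '[{"x":0,"y":0.0005,"z":0.0007,"ax":0,"ay":0,"az":0,"claw":1},{"x":0,"y":0.001,"z":0.0015,"ax":0,"ay":0,"az":0,"claw":1},{"x":0,"y":0.0015,"z":0.0022,"ax":0,"ay":0,"az":0,"claw":1},{"x":0,"y":0.002,"z":0.003,"ax":0,"ay":0,"az":0,"claw":1},{"x":0,"y":0.0025,"z":0.0038,"ax":0,"ay":0,"az":0,"claw":1}]' |tail -2
python3 arc.py
```

```text
ft_force: [-11.3, -1.9, 5.0]
width: 0.0234
theta 62.25 r 0.0432 Ftan 9.68 Frad -7.69 Fy -1.91 w 0.0234 t 19.67
```

```bash

python3 -m crank '[{"x":0,"y":0.0004,"z":0.0008,"ax":0,"ay":0,"az":0,"claw":1},{"x":0,"y":0.0008,"z":0.0016,"ax":0,"ay":0,"az":0,"claw":1},{"x":0,"y":0.0012,"z":0.0024,"ax":0,"ay":0,"az":0,"claw":1},{"x":0,"y":0.0016,"z":0.0032,"ax":0,"ay":0,"az":0,"claw":1},{"x":0,"y":0.002,"z":0.004,"ax":0,"ay":0,"az":0,"claw":1}]' |tail -2
python3 arc.py
```

```text
ft_force: [-10.8, -2.7, 6.7]
width: 0.0237
theta 68.06 r 0.0433 Ftan 10.24 Frad -7.56 Fy -2.71 w 0.0237 t 20.08
```

The tightening torque implies about 22 N and the angle past contact (0.5 rad) about 24 N, so I'm letting go here.

```bash

python3 -m crank '[{"x":0,"y":0,"z":0,"ax":0,"ay":0,"az":0,"claw":0.5},{"x":0,"y":0,"z":0,"ax":0,"ay":0,"az":0,"claw":0},{"x":0,"y":0,"z":0,"ax":0,"ay":0,"az":0,"claw":0},{"x":0,"y":0,"z":0,"ax":0,"ay":0,"az":0,"claw":0},{"x":0,"y":0,"z":0,"ax":0,"ay":0,"az":0,"claw":0}]' |tail -2
python3 -m crank '[{"x":0,"y":0,"z":-0.015,"ax":0,"ay":0,"az":0,"claw":0},{"x":0,"y":0,"z":-0.035,"ax":0,"ay":0,"az":0,"claw":0},{"x":0,"y":0,"z":-0.06,"ax":0,"ay":0,"az":0,"claw":0},{"x":0,"y":0,"z":-0.09,"ax":0,"ay":0,"az":0,"claw":0},{"x":0,"y":-0.03,"z":-0.12,"ax":0,"ay":0,"az":0,"claw":0}]'
python3 -m crank '[{"x":0,"y":-0.03,"z":-0.02,"ax":0,"ay":0,"az":0,"claw":0},{"x":0,"y":-0.05,"z":-0.04,"ax":0,"ay":0,"az":0,"claw":0},{"x":0,"y":-0.05,"z":-0.04,"ax":0,"ay":0,"az":0,"claw":0},{"x":0,"y":-0.05,"z":-0.04,"ax":0,"ay":0,"az":0,"claw":0},{"x":0,"y":-0.05,"z":-0.04,"ax":0,"ay":0,"az":0,"claw":0}]'
python3 - <<'E'
from bench import camera,r;import cv2,pickle,numpy as np
c=camera("scene");t=camera("top");pickle.dump((c,t),open("c5.pkl","wb"))
a=cv2.resize(c["color"][165:245,210:320],(770,560),interpolation=cv2.INTER_CUBIC);cv2.imwrite("pics/p5.png",a)
E
```

```text
ft_force: [-0.6, -0.3, -0.1]
width: 0.0407
time: 20.92
ee_pos: [0.5109, 0.0383, 0.189]
eef_rot: [0.722, 0.692, 0.0, 0.001]
ft_force: [-0.6, -0.3, 0.6]
width: 0.0437
time: 21.33
ee_pos: [0.4589, 0.0405, 0.2276]
eef_rot: [0.722, 0.692, 0.0, 0.0]
ft_force: [0.6, -0.3, 0.7]
width: 0.0434
```

View pics/p5.png

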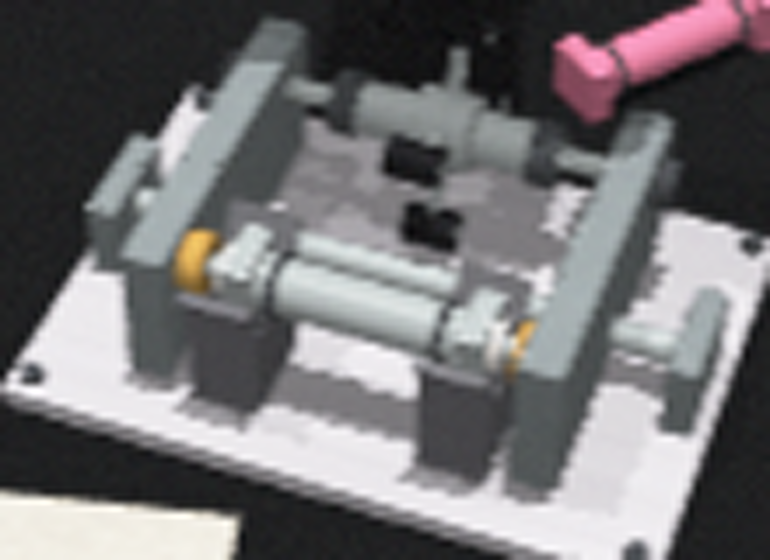

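The cell sits level in both saddles: the tube runs from (275,285) to (440,325), with the flanges at (245,255) and (475,325). Both seals bear on the ends and the gripper is clear. I'll check the bystanders by image difference, then hand in.

```bash
python3 - <<'E'
import pickle;from h import *
from bench import r,close_job
a=pickle.load(open("c0.pkl","rb"));c,t=pickle.load(open("c5.pkl","rb"))
for n,roi in dict(die=(325,185,375,248),jar=(160,120,186,145),vial=(338,132,362,152),mortar=(98,153,134,188),driver=(366,225,412,268),spanner=(370,142,414,178),beaker=(232,106,258,134)).items():
    x0,y0,x1,y1=roi;d=cv2.absdiff(a["top"]["color"][y0:y1,x0:x1],t["color"][y0:y1,x0:x1]);print(n,round(float(d.mean()),1),int((d.max(2)>60).sum()))
s=r.read_state();print(s["time"],np.round(s["ft_force"],1))
close_job()
E
```

```text
die 1.8 0
jar 1.7 0
vial 1.9 0
mortar 1.7 0
driver 2.0 0
spanner 1.9 0
beaker 1.4 0
21.4333 [-0.5  0.3 -0.1]
the job is handed in; nothing more can be done
```

The job is handed in at 21.4 s of the 72 s allowed. The steel cell is lying in both saddles, let go of, with the turnbuckle tightened and the gripper clear. I viewed 10 pictures.

- **Placing:** I took the grey cell from the left mat and set it down on the estimated saddle point. The last picture shows it level in both saddles, pushed only about 1 mm along y by the closing jaws.
- **Tightening:** I turned the turnbuckle from about 0.3 to about 3.5 rad, gripping two rollers in turn. The pull on the roller began to rise at about 3.0 rad.
- **Seal force:** Nothing measures the seal force directly. The turning torque points to about 22 N, and the angle past contact to about 24 N. The pull rose more gently than the given figures predict (about 5.7 N per rad against 8.4), so the force is uncertain by a few newtons. It should still be well within 15 to 36 N.
- **Last checks:** The wrist force was about zero with the hand clear, and top-view image differences showed none of the seven bystanders had moved.
- **Failures and disagreements:** The first three moves were refused because I left out some keys, and nothing moved. My clamp position differed by 2 to 4 mm between the two cameras. My first arc on the roller also ran slightly low, giving about 17 N of radial load until I corrected it.

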